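Slide two test panels to their overhang marks

ROBOT

A 6-joint arm with a two-finger parallel gripper is mounted at the origin on a cart in front of the work surface, level with it; the furniture and walls round the work are solid. World frame = base frame: x ahead of the robot, y to its left, z up, the work surface at z = 0. Lengths are in m, angles in rad, forces in N, time in s.
With the tool pointing down it reaches from about 0.275 to 0.825 m from the base axis. Payload 4.9 kg.
Tool frame: the origin (TCP) lies at the very end of the fingers, on their centre line; the grasp point (between the pads) lies 19 mm behind it; z points along the fingers, y is the direction in which the jaws open and shut (so a half turn about z gives the same grasp; the last joint's range is limited). The gripper opens to 85 mm and grips with 20 to 120 N. Pads are 22 mm wide; open, the fingers measure 114 mm over their backs; the gripper's body (76 mm by 85 mm) begins 54 mm behind the grasp point. The pads swing forward as they close: fully open they stand 13 mm farther back than shut.
Start: joints at [1.095, 0.326, -0.193, 1.052, 0, 1.437], TCP at [0.184, 0.518, 0.231] pointing down, gripper open.
Joint ranges: [-2.65, 2.65], [-0.97, 1.79], [-1.3, 1.35], [-1.93, 2.1], [-1.47, 1.37], [-3.14, 3.14]. Speed limits (rad/s): [2.57, 2.57, 3.14, 3.14, 3.14, 3.14].

INTERFACE

Orientations are given as a unit quaternion [w, x, y, z].
In Python, from workcell import r, imaging, job, models gives the robot as it stands.
- The arm moves only by the tool apply_moves, never from a script. Its argument "increments" is a list of rows, each a list of 7 numbers: the turn, a rotation vector about the world's x, y, z in rad, then the shift along the world's x, y, z in cm, then the finger opening in cm, from 0 to 8.54. In form: [[ax, ay, az, dx, dy, dz, gripper], ...]. A call has 1 to 8 rows; each row shifts and turns the commanded pose from where the row before left it; what a row does not reach is not made up. A row lasts 1/12 s, in which the tool goes at most 41.7 mm and 7.16 degrees, less where a joint would pass 70% of its speed; a pose out of reach is approached as far as the arm can. A call with a gripper value outside its range is refused whole. The fingers move at their own pace and stop on an object; "newtons" is the grip in N (left out, the last holds). Time passes only in rows, so rows that do not move let the fingers close. It gives the time, the measured TCP pose, the force and the opening at its end, in the units of the state.
- r.sense(): the state, without advancing time (a new reading comes with each control period).
- imaging.read_camera(name): name is "side" or "top" or "wrist"; returns (picture, depth): 420x560x3 uint8, blue, green, red; 420x560 float32, m along the optical axis (not along the pixel's ray), 0 where there is no reading.
- imaging.camera_info(name): a dict with "mtx" (3x3 intrinsics, pixels), "world_to_cam" (4x4, takes a point from world to camera coordinates); the wrist camera has in their place "tool_from_camera" (4x4, takes a point from camera to tool coordinates, whose origin is the TCP and whose axes are the flange's). Camera axes: x right, y down, z forward; pixel columns grow to the right and rows downward; lengths in m; the calibration is good to about 2 mm. A picture is of the moment at which its call begins: read the wrist's pose just before it. camera_info takes no time and is no camera call.
- job.close_job(): hands the job in, once; it reports no verdict.
Trained networks look in the newest picture that a camera, given by its name, has taken for a name from the list of things; names that differ only in an ending like _2 or _b are one class to them, and where a whole thing is asked for, a point or a joint stands for the part that bears it (a point fixed in the world has none). Each returns a list of dicts, best first, with "conf" (0 to 1); they miss things now and then, are a little off and sometimes report something else, mostly with a low value. They report only what shows in the picture. A call takes as long as a camera call. They do not tell look-alikes from the thing itself.
- models.find_in(camera, target): "point" ([column, row] in pixels, amid what is visible of it).
- models.pinpoint(camera, target): "point" ([column, row] in pixels: a listed point, or the origin of a listed thing).
The state is a dict: "time_s": time; "qpos": joint angles; "qd": joint speeds; "effort": joint torques, N m; "eef_pos": TCP position; "eef_rot": TCP orientation; "ft_force": force on the tool from outside, world axes, zero at the start; "torque": the same for the moment, N m; "opening": opening from 0.0 (shut) to 1.0 (fully open).
Only numpy, scipy, OpenCV 4.12 (cv2) and the standard library are available. Lean on these libraries where they do the work, as an engineer would, in place of code of your own. Each camera call takes 0.05 s, during which the arm holds its last target.

TASK

Two bare metal test panels lie flat on the low grey riser on the bench. With the fingertips, slide each panel toward the riser's front edge (the long edge nearest the robot) until the panel sticks out over it just as far as its dark cross line: the line lies directly above the edge and parallel to it. Only push or slide the panels, never lift or carry them, let neither fall, and leave the dish, the timer and the beaker beside the riser alone.

Things in the scene. Friction and masses are not known exactly. Their poses are not given: they have to be found in the camera images.
- riser: Low grey bench riser, fixed to the bench, 240 (x) x 340 (y) x 40 mm high, flat top at z = 40 mm. Origin at the centre of its underside; its x axis points away from the front edge toward the back, y along the front edge, z up. It stands at a different place and yaw each time.
- front_edge (a point): Middle of the riser's front top edge, at x = -120 mm, y = 0, z = 40 mm in the riser's frame; axes as the riser's.
- long_panel: Loose flat aluminium test panel, 130 (x) x 100 (y) x 6 mm, about 0.2 kg, lying on the riser, a little askew. Origin at the centre of its underside; x runs along the 130 mm length from the front end to the rear end, so the front end is at x = -65 mm (with an 8 mm hanging hole 12 mm from it) and the rear end at x = +65 mm. A dark line crosses its full width 35 mm behind the front end. It may lie on the left or the right of the other panel.
- long_panel_line (a point): Middle of the long panel's dark cross line, on its top face: x = -30 mm, y = 0, z = 6 mm in the panel's frame.
- short_panel: Loose flat aluminium test panel, 100 (x) x 100 (y) x 6 mm, about 0.16 kg, lying on the riser beside the long one, a little askew. Origin at the centre of its underside; front end at x = -50 mm (with an 8 mm hanging hole 12 mm from it), rear end at x = +50 mm. A dark line crosses its full width 25 mm behind the front end.
- short_panel_line (a point): Middle of the short panel's dark cross line, on its top face: x = -25 mm, y = 0, z = 6 mm in the panel's frame.
- dish_1: Open round aluminium dish, 64 mm wide, 21 mm high, loose on the bench to the left of the riser; origin at the centre of its underside. Leave it alone.
- timer: Small grey bench timer, 58 x 58 x 18 mm, loose on the bench to the right of the riser; origin at the centre of its underside. Leave it alone.
- beaker_100: Clear beaker, 58 mm wide, 70 mm high, loose on the bench behind the riser; origin at the centre of its underside. Leave it alone.
Not all that is in view belongs to the job. Leave any green or red look-alike of the long_panel alone.

How it is judged:
At the end, for the whole second after the job is handed in: Each panel lies flat and still on the riser with the middle of its dark line within 6 mm of the riser's front edge, measured square to the edge, and its length within 0.1 rad of square to the edge (x of long_panel_line in the frame of front_edge between -0.006 and 0.006 m and angle between the x axis of each of long_panel, short_panel and the x axis of riser, either way round below 0.1 rad and height (world z) of long_panel between 0.036 and 0.044 m and angle between each of long_panel, short_panel's own z axis and vertical below 0.05 rad and linear speed of each of long_panel, short_panel below 0.01 m/s and x of short_panel_line in the frame of front_edge between -0.006 and 0.006 m and height (world z) of short_panel between 0.036 and 0.044 m); the robot touches nothing.
It fails at once if the long panel is lifted off the riser or put on top of something (height (world z) of long_panel above 0.049 m).
It fails at once if the long panel tips or falls off the riser (angle between long_panel's own z axis and vertical above 0.25 rad or height (world z) of long_panel below 0.028 m).
It fails at once if the short panel is lifted off the riser or put on top of something (height (world z) of short_panel above 0.049 m).
It fails at once if the short panel tips or falls off the riser (angle between short_panel's own z axis and vertical above 0.25 rad or height (world z) of short_panel below 0.028 m).
It fails at once if the dish, the timer or the beaker is disturbed (distance of any of dish_1, timer, beaker_100 from where it was at the start of the episode above 0.015 m).
It also fails if it takes over 53 s, if anything falls off the work surface, if the arm or the gripper's body presses on something with over 40 N, if the wrist force passes 120 N, or if a joint passes its speed limit or range.

## Working session

There is one attempt and no reset: what is moved stays moved. The work goes in short steps, Python scripts to look and compute and a tool call to move; the robot and the scene stay as the last step left them, time stands still between calls to the robot, and variables do not carry over. Pictures are saved under pics/ and viewed, and the job is handed in when it is done.

Besides the shell and the picture viewer there is one more tool, called after ">>>" in YAML: its name, and indented under it one key for each argument. apply_moves: Moves the arm, as the interface text tells. Its arguments: {"type":"object","properties":{"increments":{"type":"array","items":{"type":"array","items":{"type":"number"}}},"newtons":{"type":"number"}},"required":["increments"]}

```bash
mkdir -p pics
python3 - <<'E'
from workcell import r, imaging, job, models
import cv2
print(r.sense())
for c in ["top","side"]:
    p,d=imaging.read_camera(c); cv2.imwrite(f"pics/{c}0.png",p)
    i=imaging.camera_info(c); print(c,i)
    for t in ["long_panel","short_panel"]:
        print(t,models.find_in(c,t))
        print(t+"_line",models.pinpoint(c,t+"_line"))
    print(models.pinpoint(c,"front_edge"))
E
```

```text
{'time_s': 0.0, 'qpos': array([ 1.09479073e+00,  3.26910843e-01, -1.93572605e-01,  1.05198560e+00,
        5.26865028e-06,  1.43660122e+00]), 'qd': array([-0.00117892, -0.00191924,  0.00055458,  0.00061313,  0.00124683,
       -0.000811  ]), 'effort': array([-1.30999837e-03, -4.43401301e+01,  2.62439346e+01,  1.55151403e-02,
       -3.03571251e-04,  1.10696979e-05]), 'eef_pos': array([0.18407946, 0.51767911, 0.23052409]), 'eef_rot': array([-2.53746631e-04,  1.70074421e-01,  9.85430866e-01, -7.96945176e-04]), 'ft_force': array([-0.166804  , -0.64567644, -0.21710896]), 'torque': array([ 0.05646315, -0.02004577,  0.01332292]), 'opening': 0.9971603438112854}
top {'mtx': array([[448.31868073,   0.        , 279.49025612],
       [  0.        , 448.31868073, 206.34387434],
       [  0.        ,   0.        ,   1.        ]]), 'world_to_cam': array([[-0.02727096, -0.99959087,  0.00862488,  0.09756098],
       [-0.9859039 ,  0.02547074, -0.16536248,  0.63902538],
       [ 0.16507515, -0.0130129 , -0.98619514,  1.13054238],
       [ 0.        ,  0.        ,  0.        ,  1.        ]])}
long_pan
[... 662 characters left out ...]
    ]]), 'world_to_cam': array([[ 0.96651148, -0.25662005,  0.00131043, -0.57449688],
       [-0.10942589, -0.41674037, -0.90241534,  0.16001375],
       [ 0.23212398,  0.87205138, -0.43086523,  0.80492154],
       [ 0.        ,  0.        ,  0.        ,  1.        ]])}
long_panel [{'point': [195.7, 189.6], 'conf': 0.75}, {'point': [259.5, 184.7], 'conf': 0.74}, {'point': [235.4, 221.1], 'conf': 0.56}]
long_panel_line [{'point': [256.3, 182.6], 'conf': 0.88}, {'point': [199.1, 187.0], 'conf': 0.79}, {'point': [224.8, 224.2], 'conf': 0.61}]
short_panel [{'point': [261.4, 254.5], 'conf': 0.91}]
short_panel_line [{'point': [248.6, 257.0], 'conf': 0.58}]
[{'point': [211.6, 242.9], 'conf': 0.82}]
```

View pics/top0.png

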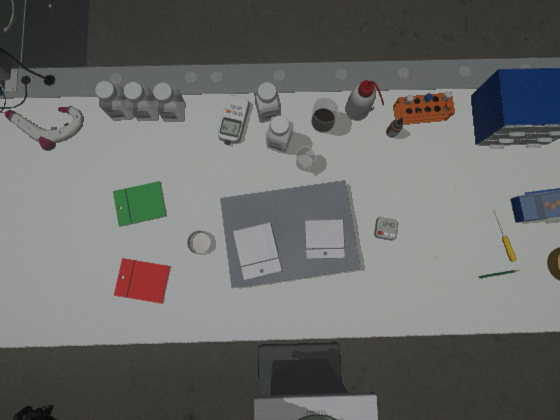

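View pics/side0.png

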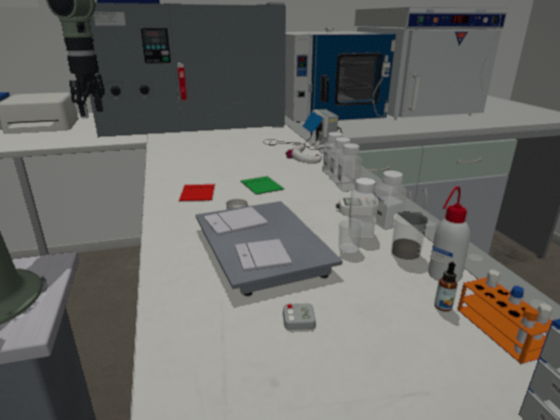

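```bash
python3 -c "
import cv2
a=cv2.imread('pics/top0.png')[150:310,200:400]
cv2.imwrite('pics/crop0.png',cv2.resize(a,(750,600),interpolation=cv2.INTER_CUBIC))"
```

```text
(no output)
```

View pics/crop0.png

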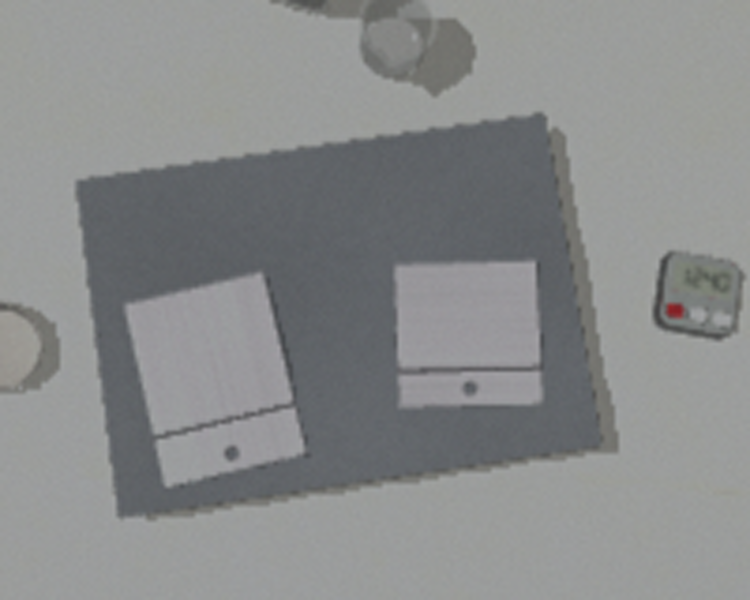

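Candidates for the long panel are bare metal at (257,251), green at (140,203), and red at (142,281). The short panel is the bare one at (325,240). I choose the bare pair: the crop shows both with a dark line and hole toward the front edge. The riser's front edge runs from about (231,287) to (361,269).

```bash
cat > h.py <<'E'
from workcell import r, imaging, job, models
import cv2, numpy as np
def bp(info,px,z):
    K=info["mtx"];T=info["world_to_cam"];R=T[:3,:3];t=T[:3,3]
    px=np.atleast_2d(px).astype(float)
    ray=np.c_[(px-[K[0,2],K[1,2]])/[K[0,0],K[1,1]],np.ones(len(px))]@R
    c=-R.T@t
    return (c+ray*((z-c[2])/ray[:,2])[:,None])[:,:2]
def quad(mask):
    cs,_=cv2.findContours(mask,cv2.RETR_EXTERNAL,cv2.CHAIN_APPROX_NONE)
    return sorted(cs,key=cv2.contourArea)[::-1]
def fitquad(c):
    # line-fit the four sides for subpixel corners
    box=cv2.boxPoints(cv2.minAreaRect(c)); pts=c[:,0,:].astype(float)
    L=[]
    for i in range(4):
        a,b=box[i],box[(i+1)%4];u=(b-a)/np.linalg.norm(b-a);n=np.array([-u[1],u[0]])
        s=(pts-a)@u/np.linalg.norm(b-a);dd=abs((pts-a)@n)
        q=pts[(s>.12)&(s<.88)&(dd<5)]
        vx,vy,x,y=cv2.fitLine(q.astype(np.float32),cv2.DIST_HUBER,0,.01,.01).ravel()
        L.append(np.cross([x,y,1],[x+vx,y+vy,1]))
    P=[np.cross(L[i-1],L[i]) for i in range(4)]
    return np.array([p[:2]/p[2] for p in P])
def measure(save=None):
    p,d=imaging.read_camera("top");info=imaging.camera_info("top")
    hsv=cv2.cvtColor(p,cv2.COLOR_BGR2HSV);g=cv2.cvtColor(p,cv2.COLOR_BGR2GRAY)
    return p,d,info,hsv,g
E
python3 - <<'E'
from h import *
p,d,info,hsv,g=measure()
for px in [(240,215),(300,230),(258,240),(325,235),(190,300),(258,263)]:
    print(px,p[px[1],px[0]],d[px[1],px[0]])
E
```

```text
(240, 215) [103  98  95] 1.1873981
(300, 230) [106 101  97] 1.1852019
(258, 240) [156 152 153] 1.1762844
(325, 235) [153 150 151] 1.1836699
(190, 300) [154 156 154] 1.1912595
(258, 263) [154 151 152] 1.1622007
```

```bash
cat >> h.py <<'E'
def riserquad(p):
    g=cv2.GaussianBlur(cv2.cvtColor(p,cv2.COLOR_BGR2GRAY),(3,3),0).astype(float)
    b=p.astype(int); m=((g<128)&(b[...,0]-b[...,2]>=3)).astype(np.uint8)*255
    m=cv2.morphologyEx(m,cv2.MORPH_OPEN,np.ones((3,3)))
    c=quad(m)
    c=[k for k in c if cv2.pointPolygonTest(k,(285,240),False)>=0 or cv2.contourArea(k)<25000][0]
    return c,m
E
python3 - <<'E'
from h import *
p=cv2.imread('pics/top0.png')
info=imaging.camera_info("top")
c,m=riserquad(p)
q=fitquad(c);w=bp(info,q,.04)
print(q,w,np.linalg.norm(w-np.roll(w,-1,0),axis=1))
o=p.copy();cv2.polylines(o,[np.round(q).astype(int)],True,(0,0,255),1)
g=cv2.cvtColor(p,cv2.COLOR_BGR2GRAY)
rm=np.zeros_like(g);cv2.fillConvexPoly(rm,np.round(q).astype(int),255);rm=cv2.erode(rm,np.ones((5,5)))
pm=((g>128)&(rm>0)).astype(np.uint8)*255
pm=cv2.morphologyEx(pm,cv2.MORPH_CLOSE,np.ones((5,5)))
for k in quad(pm)[:2]:
    k=fitquad(k);wk=bp(info,k,.046);print(k,wk,np.linalg.norm(wk-np.roll(wk,-1,0),axis=1))
    cv2.polylines(o,[np.round(k).astype(int)],True,(0,255,0),1)
cv2.imwrite('pics/fit.png',cv2.resize(o[150:310,200:400],(750,600),interpolation=cv2.INTER_NEAREST))
E
```

```text
[[220.0725058  198.03378551]
 [344.10282234 180.51449374]
 [359.36576291 267.81997437]
 [231.5177904  287.03425737]] [[ 0.67015205  0.23858594]
 [ 0.70965749 -0.09580004]
 [ 0.47536055 -0.12377278]
 [ 0.43508532  0.21027221]] [0.33671154 0.23596087 0.33646419 0.23676578]
[[233.29606131 231.11118249]
 [269.17618748 222.9189318 ]
 [280.30687544 269.96065646]
 [244.18141822 278.90712191]] [[0.57968617 0.20363468]
 [0.59891062 0.10887702]
 [0.47526278 0.08291317]
 [0.45491003 0.1768241 ]] [0.09668812 0.12634442 0.09609109 0.12762403]
[[306.         220.        ]
 [341.72060898 220.        ]
 [343.59059202 257.        ]
 [306.         257.        ]] [[ 0.60413725  0.01143059]
 [ 0.60167087 -0.08305261]
 [ 0.50426838 -0.08304257]
 [ 0.50689873  0.01503579]] [0.09451538 0.09740249 0.09811362 0.09730532]
```

View pics/fit.png

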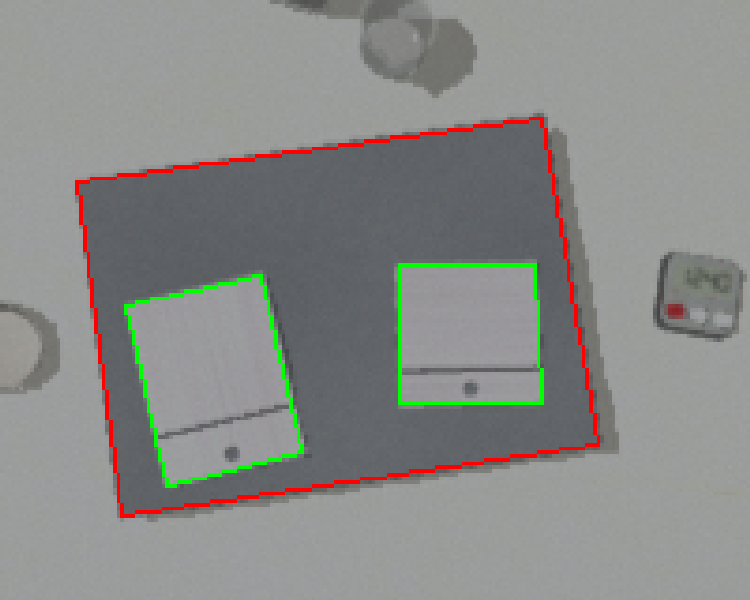

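>>> apply_moves:
  increments:
    - [0, 0, 0.029, 2.76, -2.25, 0, 6]
    - [0, 0, 0.029, 2.76, -2.25, 0, 6]
    - [0, 0, 0.029, 2.76, -2.25, 0, 6]
    - [0, 0, 0.029, 2.76, -2.25, 0, 6]
    - [0, 0, 0.029, 2.76, -2.25, 0, 6]
    - [0, 0, 0.029, 2.76, -2.25, 0, 6]
    - [0, 0, 0.029, 2.76, -2.25, 0, 6]
    - [0, 0, 0.029, 2.76, -2.25, 0, 6]

```text
time_s: 1.32
eef_pos: [0.4063, 0.337, 0.2315]
eef_rot: [0.0, 0.054, 0.999, 0.0]
ft_force: [0.5, 0.6, -0.2]
opening: 0.698
```

>>> apply_moves:
  increments:
    - [0, 0, 0.029, 2.76, -2.25, 0, 6]
    - [0, 0, 0.029, 2.76, -2.25, 0, 6]
    - [0, 0, 0.029, 2.76, -2.25, 0, 6]
    - [0, 0, 0.029, 2.76, -2.25, 0, 6]
    - [0, 0, 0.029, 2.76, -2.25, 0, 6]
    - [0, 0, 0.029, 2.76, -2.25, 0, 6]
    - [0, 0, 0.029, 2.76, -2.25, 0, 6]
    - [0, 0, 0.029, 2.76, -2.25, 0, 6]

```text
time_s: 1.98
eef_pos: [0.6272, 0.1568, 0.2313]
eef_rot: [0.0, -0.062, 0.998, 0.0]
ft_force: [0.9, 1.0, 1.3]
opening: 0.696
```

>>> apply_moves:
  increments:
    - [0, 0, 0, 0, 0, -3.0, 6]
    - [0, 0, 0, 0, 0, -3.0, 6]
    - [0, 0, 0, 0, 0, -3.0, 6]
    - [0, 0, 0, 0, 0, -3.0, 6]
    - [0, 0, 0, 0, 0, -2, 6]
    - [0, 0, 0, 0, 0, 0, 6]
    - [0, 0, 0, 0, 0, 0, 6]

```text
time_s: 2.57
eef_pos: [0.625, 0.1581, 0.0904]
eef_rot: [-0.001, -0.061, 0.998, -0.0]
ft_force: [-0.2, 0.8, 0.5]
opening: 0.703
```

Run:
```python
from h import *
s=r.sense();print(s)
p,d=imaging.read_camera("wrist");cv2.imwrite('pics/w1.png',p)
print(imaging.camera_info("wrist"))
p,d=imaging.read_camera("side");cv2.imwrite('pics/s1.png',p[120:320,150:390].repeat(3,0).repeat(3,1))
```

```text
{'time_s': 2.5667, 'qpos': array([ 1.33288048e-01,  6.15161385e-01, -1.06329806e-01,  8.52016025e-01,
        2.48844607e-05,  1.11305521e-02]), 'qd': array([ 0.00198263, -0.03899498,  0.04689128,  0.00884493, -0.00060259,
        0.0015026 ]), 'effort': array([-7.34799192e-02, -5.40662456e+01,  2.23583829e+01, -9.78781795e-02,
       -4.28758794e-03,  1.84314644e-05]), 'eef_pos': array([0.62503209, 0.15807246, 0.0903944 ]), 'eef_rot': array([-1.35280950e-03, -6.10407053e-02,  9.98134357e-01, -8.53808377e-05]), 'ft_force': array([-0.1591369 ,  0.81711783,  0.53997282]), 'torque': array([ 0.02437839, -0.02527441,  0.00248004]), 'opening': 0.7025923215979021}
{'mtx': array([[333.74702543,   0.        , 284.77770119],
       [  0.        , 333.74702543, 206.98855819],
       [  0.        ,   0.        ,   1.        ]]), 'tool_from_camera': array([[-1.07616831e-03, -9.48049401e-01, -3.18121322e-01,
         8.09829721e-02],
       [ 9.99999392e-01, -9.43878219e-04, -5.69985304e-04,
         2.82311150e-04],
       [ 2.40106439e-04, -3.18121742e-01,  9.48049840e-01,
        -1.41691180e-01],
       [ 0.00000000e+00,  0.00000000e+00,  0.00000000e+00,
         1.00000000e+00]])}
```

View pics/w1.png

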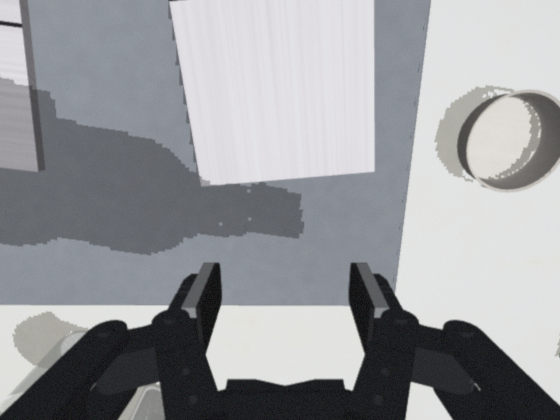

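View pics/s1.png

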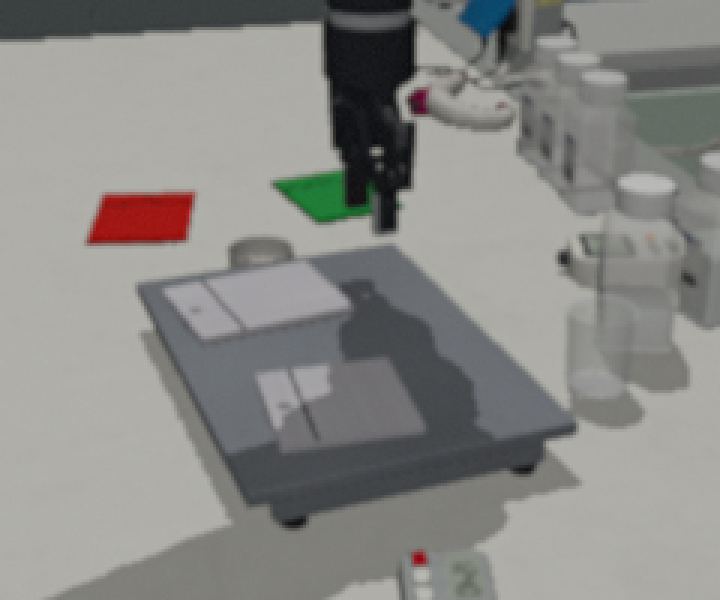

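>>> apply_moves:
  increments:
    - [0, 0, 0, 0, 0, -2, 6]
    - [0, 0, 0, 0, 0, -2, 6]
    - [0, 0, 0, 0, 0, -0.5, 6]
    - [0, 0, 0, 0, 0, 0, 6]

```text
time_s: 3.0
eef_pos: [0.6257, 0.1582, 0.0464]
eef_rot: [-0.0, -0.061, 0.998, -0.0]
ft_force: [-0.2, 0.2, -0.0]
opening: 0.704
```

>>> apply_moves:
  increments:
    - [0, 0, 0, 0, 0, -0.2, 6]
    - [0, 0, 0, 0, 0, -0.2, 6]
    - [0, 0, 0, 0, 0, 0, 6]

```text
time_s: 3.25
eef_pos: [0.6268, 0.1583, 0.0434]
eef_rot: [0.001, -0.061, 0.998, 0.0]
ft_force: [0.1, -0.3, 1.2]
opening: 0.7
```

>>> apply_moves:
  increments:
    - [0, 0, 0, 0, 0, -0.2, 6]
    - [0, 0, 0, 0, 0, 0, 6]

```text
time_s: 3.42
eef_pos: [0.6262, 0.1582, 0.0406]
eef_rot: [0.0, -0.061, 0.998, 0.0]
ft_force: [-0.4, -0.3, 0.3]
opening: 0.701
```

>>> apply_moves:
  increments:
    - [0, 0, 0, 0, 0, -0.2, 6]
    - [0, 0, 0, 0, 0, 0, 6]

```text
time_s: 3.58
eef_pos: [0.6258, 0.1582, 0.0381]
eef_rot: [-0.0, -0.061, 0.998, -0.0]
ft_force: [-1.8, -1.1, 0.1]
opening: 0.702
```

>>> apply_moves:
  increments:
    - [0, 0, 0, 0, 0, -0.2, 6]
    - [0, 0, 0, 0, 0, 0, 6]

```text
time_s: 3.75
eef_pos: [0.6257, 0.1582, 0.0359]
eef_rot: [-0.0, -0.061, 0.998, -0.0]
ft_force: [-1.0, -0.3, -0.5]
opening: 0.701
```

>>> apply_moves:
  increments:
    - [0, 0, 0, 0, 0, -0.2, 6]
    - [0, 0, 0, 0, 0, 0, 6]

```text
time_s: 3.92
eef_pos: [0.6261, 0.1582, 0.035]
eef_rot: [0.0, -0.061, 0.998, 0.0]
ft_force: [-0.6, 0.2, 6.4]
opening: 0.704
```

>>> apply_moves:
  increments:
    - [0, 0, 0, 0, 0, 0.25, 6]
    - [0, 0, 0, -0.5, -0.06, 0, 6]
    - [0, 0, 0, -0.5, -0.06, 0, 6]
    - [0, 0, 0, -0.5, -0.06, 0, 6]
    - [0, 0, 0, -0.5, -0.06, 0, 6]
    - [0, 0, 0, -0.5, -0.06, 0, 6]
    - [0, 0, 0, -0.5, -0.06, 0, 6]
    - [0, 0, 0, 0, 0, 0, 6]

```text
time_s: 4.58
eef_pos: [0.5947, 0.1545, 0.0367]
eef_rot: [-0.0, -0.061, 0.998, -0.0]
ft_force: [0.3, 0.2, 0.4]
opening: 0.702
```

Run:
```python
from h import *
p,d=imaging.read_camera("wrist");cv2.imwrite('pics/w2.png',p)
```

```text
(no output)
```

View pics/w2.png

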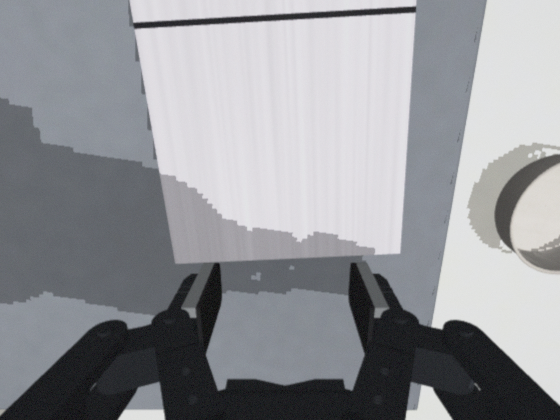

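>>> apply_moves:
  increments:
    - [0, 0, 0, -0.5, -0.06, 0, 6]
    - [0, 0, 0, -0.5, -0.06, 0, 6]
    - [0, 0, 0, -0.5, -0.06, 0, 6]
    - [0, 0, 0, -0.5, -0.06, 0, 6]
    - [0, 0, 0, -0.5, -0.06, 0, 6]
    - [0, 0, 0, -0.5, -0.06, 0, 6]
    - [0, 0, 0, -0.5, -0.06, 0, 6]
    - [0, 0, 0, 0, 0, 0, 6]

```text
time_s: 5.3
eef_pos: [0.5595, 0.1503, 0.0367]
eef_rot: [-0.001, -0.061, 0.998, -0.0]
ft_force: [-0.4, 0.6, -0.3]
opening: 0.704
```

Run:
```python
from h import *
p,d=imaging.read_camera("wrist");cv2.imwrite('pics/w3.png',p)
p,d=imaging.read_camera("top");cv2.imwrite('pics/t3.png',cv2.resize(p[150:310,200:400],(750,600),interpolation=cv2.INTER_CUBIC))
p,d=imaging.read_camera("side");cv2.imwrite('pics/s3.png',p[160:320,170:370].repeat(3,0).repeat(3,1))
```

```text
(no output)
```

View pics/w3.png

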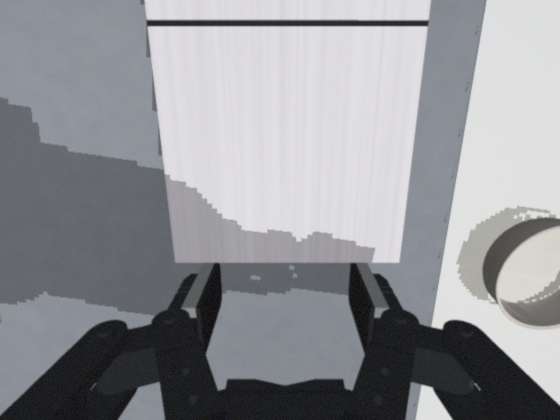

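View pics/t3.png

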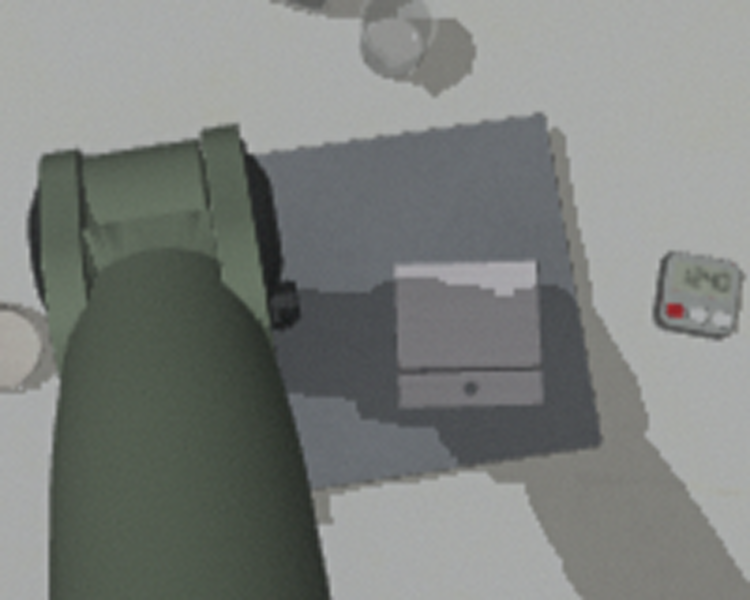

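View pics/s3.png

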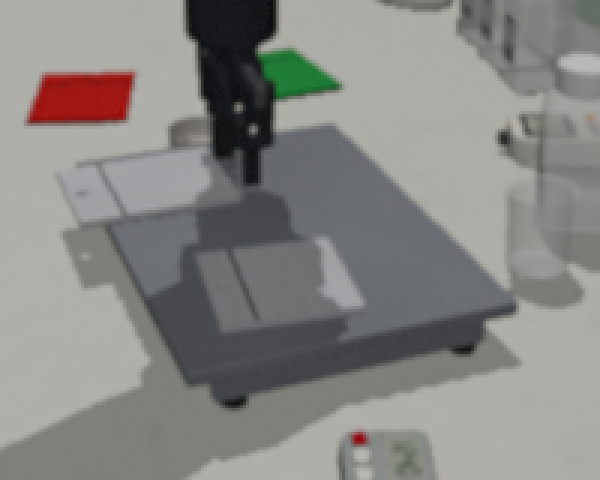

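```bash
cat >> h.py <<'E'
from scipy.spatial.transform import Rotation as Ro
def wb(px,z,s):
    i=imaging.camera_info("wrist");T=np.eye(4);q=s["eef_rot"]
    T[:3,:3]=Ro.from_quat([q[1],q[2],q[3],q[0]]).as_matrix();T[:3,3]=s["eef_pos"]
    W=T@i["tool_from_camera"]
    return bp(dict(mtx=i["mtx"],world_to_cam=np.linalg.inv(W)),px,z)
F=np.array([.4534,.0431]);A=.119
def uv(w): d=np.atleast_2d(w)-F; return np.c_[d@[np.cos(A),np.sin(A)],d@[-np.sin(A),np.cos(A)]]
E
python3 - <<'E'
from h import *
s=r.sense();print(uv(s["eef_pos"][:2]))
print(uv(wb([[148,22.5],[428,22.5],[176,262.5],[400,262.5],[285,22.5],[285,262.5]],.046,s)))
E
```

```text
[[0.11893174 0.09381169]]
[[0.01379932 0.04545718]
 [0.01358748 0.14430184]
 [0.10840294 0.04576991]
 [0.10817664 0.14498055]
 [0.01369566 0.09382402]
 [0.10829281 0.0940501 ]]
```

>>> apply_moves:
  increments:
    - [0, 0, 0, -0.5, -0.06, 0, 6]
    - [0, 0, 0, -0.4, -0.05, 0, 6]
    - [0, 0, 0, -0.25, -0.03, 0, 6]
    - [0, 0, 0, 0, 0, 0, 6]
    - [0, 0, 0, 0, 0, 0, 6]

```text
time_s: 5.87
eef_pos: [0.5489, 0.149, 0.0367]
eef_rot: [-0.0, -0.061, 0.998, -0.0]
ft_force: [-0.3, -0.2, -0.5]
opening: 0.705
```

Run:
```python
from h import *
s=r.sense();print(uv(s["eef_pos"][:2]))
```

```text
[[0.10734401 0.09377577]]
```

>>> apply_moves:
  increments:
    - [0, 0, 0, 1, 0.12, 0, 6]
    - [0, 0, 0, 1, 0.12, 0, 6]
    - [0, 0, 0, 0, 0, 3, 6]
    - [0, 0, 0, 0, 0, 3, 6]
    - [0, 0, 0, 1.38, -3.58, 0, 6]
    - [0, 0, 0, 1.38, -3.58, 0, 6]
    - [0, 0, 0, 1.38, -3.58, 0, 6]
    - [0, 0, 0, 1.38, -3.58, 0, 6]

```text
time_s: 6.53
eef_pos: [0.6248, 0.007, 0.097]
eef_rot: [-0.0, -0.062, 0.998, 0.0]
ft_force: [0.5, -0.6, -0.9]
opening: 0.703
```

>>> apply_moves:
  increments:
    - [0, 0, 0, 1.4, -3.57, 0, 6]
    - [0, 0, 0, 0, 0, 0, 6]
    - [0, 0, 0, 0, 0, 0, 6]

```text
time_s: 6.78
eef_pos: [0.6389, -0.0297, 0.0964]
eef_rot: [-0.0, -0.059, 0.998, 0.0]
ft_force: [0.0, 0.7, -0.6]
opening: 0.701
```

Run:
```python
from h import *
s=r.sense();print(uv(s["eef_pos"][:2]),s["eef_pos"],s["eef_rot"])
p,d=imaging.read_camera("wrist");cv2.imwrite('pics/w4.png',p)
p,d=imaging.read_camera("top");cv2.imwrite('pics/top4.png',p);cv2.imwrite('pics/t4.png',cv2.resize(p[180:310,200:360],(739,600),interpolation=cv2.INTER_CUBIC))
```

```text
[[ 0.17555324 -0.09433023]] [ 0.63891053 -0.02972155  0.09636887] [-1.76529262e-04 -5.91809006e-02  9.98247253e-01  1.10253827e-04]
```

View pics/w4.png

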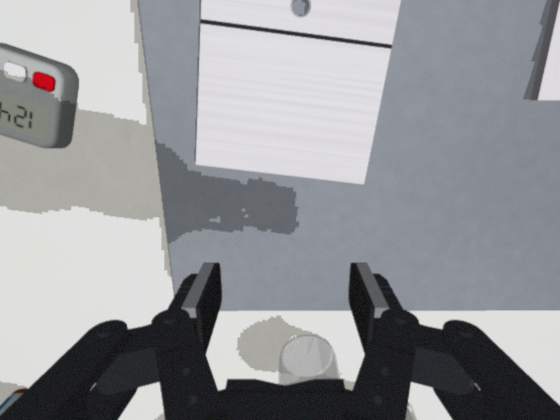

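View pics/t4.png

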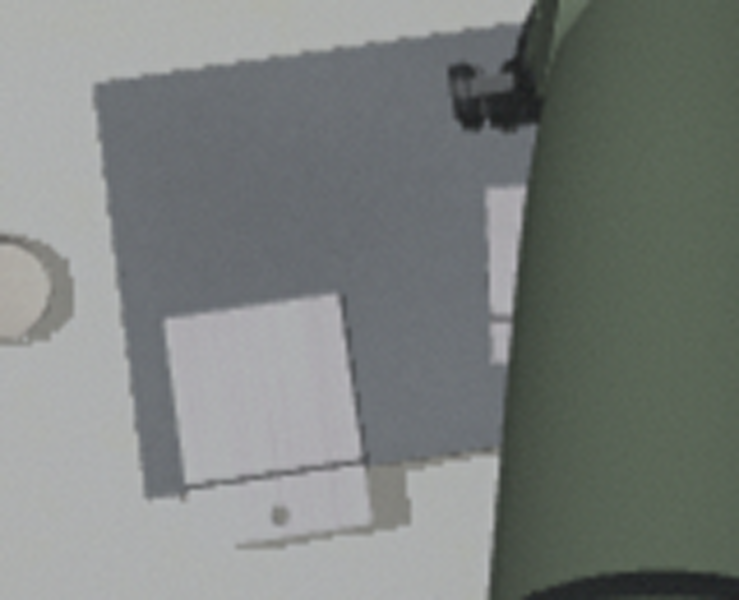

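>>> apply_moves:
  increments:
    - [0, 0, 0, 0, 0, -2, 6]
    - [0, 0, 0, 0, 0, -2, 6]
    - [0, 0, 0, 0, 0, -1.5, 6]
    - [0, 0, 0, 0, 0, -0.5, 6]
    - [0, 0, 0, 0, 0, 0, 6]
    - [0, 0, 0, 0, 0, 0, 6]

```text
time_s: 7.38
eef_pos: [0.6382, -0.026, 0.037]
eef_rot: [-0.0, -0.062, 0.998, 0.0]
ft_force: [-0.2, -0.5, 0.1]
opening: 0.698
```

Run:
```python
from h import *
s=dict(eef_pos=np.array([ 0.63891053,-0.02972155,0.09636887]),eef_rot=[-1.76529262e-04,-5.91809006e-02,9.98247253e-01,1.10253827e-04])
print(uv(wb([[240,309.5],[340,309.5]],.04,s)))
print(uv(wb([[198,164],[364,184.5],[202,21],[391,46]],.046,s)))
```

```text
[[ 0.23640878 -0.12551781]
 [ 0.23652369 -0.05573572]]
[[ 0.13253753 -0.14459584]
 [ 0.1450013  -0.04709302]
 [ 0.05860242 -0.13631779]
 [ 0.07037264 -0.0384925 ]]
```

>>> apply_moves:
  increments:
    - [0, 0, 0, -0.5, -0.06, 0, 6]
    - [0, 0, 0, -0.5, -0.06, 0, 6]
    - [0, 0, 0, -0.5, -0.06, 0, 6]
    - [0, 0, 0, -0.5, -0.06, 0, 6]
    - [0, 0, 0, -0.5, -0.06, 0, 6]
    - [0, 0, 0, -0.5, -0.06, 0, 6]
    - [0, 0, 0, -0.5, -0.06, 0, 6]
    - [0, 0, 0, -0.5, -0.06, 0, 6]

```text
time_s: 8.05
eef_pos: [0.5984, -0.0324, 0.037]
eef_rot: [0.0, -0.061, 0.998, 0.0]
ft_force: [1.6, 1.3, 1.3]
opening: 0.704
```

>>> apply_moves:
  increments:
    - [0, 0, 0, -0.5, -0.06, 0, 6]
    - [0, 0, 0, -0.5, -0.06, 0, 6]
    - [0, 0, 0, -0.5, -0.06, 0, 6]
    - [0, 0, 0, -0.5, -0.06, 0, 6]
    - [0, 0, 0, -0.5, -0.06, 0, 6]
    - [0, 0, 0, -0.5, -0.06, 0, 6]
    - [0, 0, 0, 0, 0, 0, 6]
    - [0, 0, 0, 0, 0, 0, 6]

```text
time_s: 8.72
eef_pos: [0.5677, -0.0359, 0.0366]
eef_rot: [-0.001, -0.061, 0.998, 0.0]
ft_force: [-0.2, -0.1, -0.2]
opening: 0.698
```

Run:
```python
from h import *
s=r.sense();print(uv(s["eef_pos"][:2]),s["eef_pos"],s["eef_rot"])
p,d=imaging.read_camera("wrist");cv2.imwrite('pics/w5.png',p)
```

```text
[[ 0.10412929 -0.09200189]] [ 0.56771527 -0.03588907  0.03657377] [-6.85975780e-04 -6.09693199e-02  9.98139404e-01  4.76095571e-05]
```

View pics/w5.png

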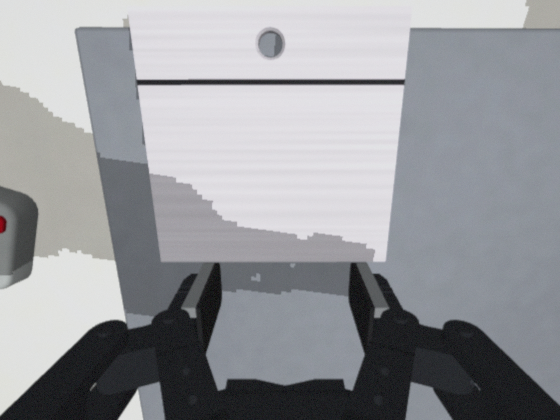

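Aligned. The front edge shows at row ~29, the line at row 82 and the rear end at row 262.

Run:
```python
from h import *
p=cv2.imread('pics/w5.png',0).astype(int)
print(p[20:40,110],p[20:40,480],p[76:90,230]);s=r.sense()
print(uv(wb([[110,29],[480,29]],.04,s)),uv(wb([[140,82],[400,82],[160,262],[385,262]],.046,s)))
```

```text
[225 225 225 224 224 223 210 160 126 129 137 143 145 146 144 145 145 141
 144 145] [225 224 223 223 224 224 224 206 161 126 132 138 142 148 146 148 147 146
 144 148] [221 220 200 136  61  41  41  51 113 185 218 221 222 220]
[[ 3.30130716e-04 -1.56917265e-01]
 [ 5.22792560e-05 -1.96701688e-02]] [[ 0.01894572 -0.14584468]
 [ 0.01874931 -0.04923031]
 [ 0.09358655 -0.14710686]
 [ 0.09338058 -0.0475473 ]]
```

>>> apply_moves:
  increments:
    - [0, 0, 0, -0.5, -0.06, 0, 6]
    - [0, 0, 0, -0.5, -0.06, 0, 6]
    - [0, 0, 0, -0.5, -0.06, 0, 6]
    - [0, 0, 0, -0.4, -0.05, 0, 6]
    - [0, 0, 0, 0, 0, 0, 6]
    - [0, 0, 0, 0, 0, 0, 6]

```text
time_s: 9.27
eef_pos: [0.5489, -0.0382, 0.0367]
eef_rot: [-0.0, -0.061, 0.998, 0.0]
ft_force: [-0.2, 0.4, -0.3]
opening: 0.702
```

Run:
```python
from h import *
s=r.sense();print(uv(s["eef_pos"][:2]),s["eef_pos"],s["eef_rot"])
p,d=imaging.read_camera("wrist");cv2.imwrite('pics/w6.png',p)
```

```text
[[ 0.08520864 -0.09206779]] [ 0.54893626 -0.03820076  0.03672704] [-4.41457375e-04 -6.09735038e-02  9.98139287e-01  3.46289958e-05]
```

View pics/w6.png

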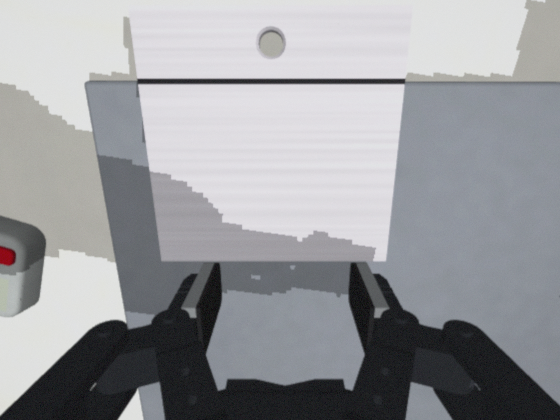

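Run:
```python
from h import *
p=cv2.imread('pics/w6.png',0).astype(int);print(p[76:90,110],p[76:90,480],p[76:90,230])
s=r.sense()
print(uv(wb([[110,81.5],[480,81.5]],.04,s)),uv(wb([[140,81.5],[400,81.5]],.046,s)))
F1=F+.125*np.array([np.cos(A),np.sin(A)])+.0938*np.array([-np.sin(A),np.cos(A)]);print(F1-s["eef_pos"][:2])
```

```text
[176 169 172 169 144 118 122 132 138 144 146 142 145 144] [172 168 169 168 167 143 116 127 134 140 144 147 147 148] [220 217 167  72  42  40  41  89 173 217 218 218 220 221]
[[-0.00034943 -0.16002393]
 [-0.00062946 -0.01624242]] [[-0.0001576  -0.14592533]
 [-0.00034586 -0.04926595]]
[0.01717955 0.18927283]
```

>>> apply_moves:
  increments:
    - [0, 0, 0, 1, 0.12, 0, 6]
    - [0, 0, 0, 1, 0.12, 0, 6]
    - [0, 0, 0, 0, 0, 3, 6]
    - [0, 0, 0, 0, 0, 3, 6]
    - [0, 0, 0, -0.06, 3.74, 0, 6]
    - [0, 0, 0, -0.06, 3.74, 0, 6]
    - [0, 0, 0, -0.06, 3.74, 0, 6]
    - [0, 0, 0, -0.06, 3.74, 0, 6]

```text
time_s: 9.98
eef_pos: [0.5672, 0.1151, 0.097]
eef_rot: [0.0, -0.061, 0.998, -0.0]
ft_force: [0.3, -0.0, -0.4]
opening: 0.704
```

>>> apply_moves:
  increments:
    - [0, 0, 0, -0.05, 3.73, 0, 6]
    - [0, 0, 0, 0, 0, 0, 6]
    - [0, 0, 0, 0, 0, 0, 6]
    - [0, 0, 0, 0, 0, 0, 6]

```text
time_s: 10.32
eef_pos: [0.5665, 0.1509, 0.0966]
eef_rot: [-0.0, -0.061, 0.998, -0.0]
ft_force: [-0.8, 0.8, 0.5]
opening: 0.702
```

Run:
```python
from h import *
s=r.sense();print(uv(s["eef_pos"][:2]),s["eef_pos"],s["eef_rot"])
p,d=imaging.read_camera("wrist");cv2.imwrite('pics/w7.png',p)
p,d=imaging.read_camera("top");cv2.imwrite('pics/t7.png',cv2.resize(p[180:310,240:400],(739,600),interpolation=cv2.INTER_CUBIC))
```

```text
[[0.12511505 0.09365494]] [0.56651156 0.15094617 0.09655944] [-2.83395703e-04 -6.13502800e-02  9.98116203e-01 -3.27515898e-04]
```

View pics/w7.png

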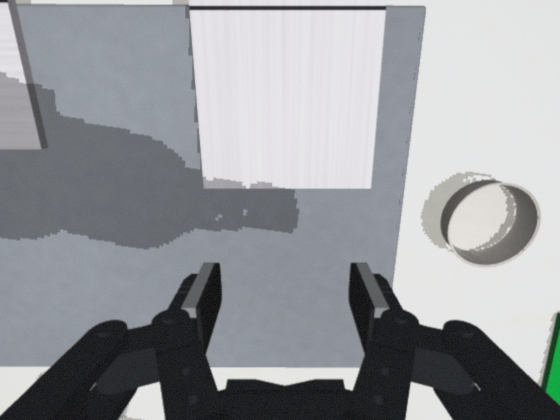

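View pics/t7.png

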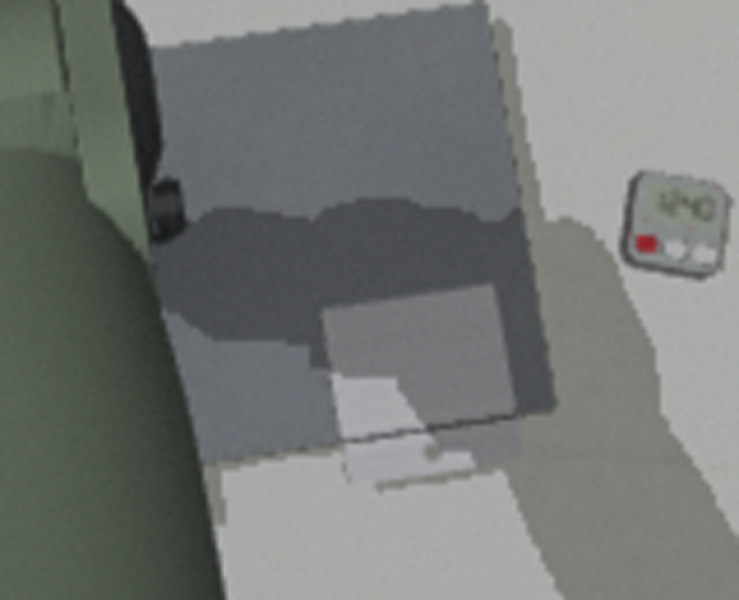

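Run:
```python
from h import *
p=cv2.imread('pics/w7.png',0).astype(int);print(p[0:14,150],p[0:14,410],p[0:14,290])
s=r.sense()
print(uv(wb([[150,5.5],[410,6]],.04,s)),uv(wb([[195,8],[380,8],[285,188.5]],.046,s)))
```

```text
[228 227 228 227 190 139 137 147 150 150 150 151 152 149] [229 228 228 229 225 191 134 132 140 145 145 147 144 146] [227 228 227 227 225 182  95  48  52  93 188 225 228 228]
[[-2.46299987e-05  2.23549109e-02]
 [ 1.54235785e-04  1.57941147e-01]] [[0.00241874 0.047151  ]
 [0.00238394 0.14088219]
 [0.09709116 0.09282456]]
```

>>> apply_moves:
  increments:
    - [0, 0, 0, 0, 0, -2, 6]
    - [0, 0, 0, 0, 0, -2, 6]
    - [0, 0, 0, 0, 0, -1.5, 6]
    - [0, 0, 0, 0, 0, -0.5, 6]
    - [0, 0, 0, 0, 0, 0, 6]
    - [0, 0, 0, 0, 0, 0, 6]

```text
time_s: 10.92
eef_pos: [0.567, 0.1499, 0.037]
eef_rot: [-0.0, -0.06, 0.998, -0.0]
ft_force: [0.5, 0.3, -0.2]
opening: 0.7
```

>>> apply_moves:
  increments:
    - [0, 0, 0, -0.5, -0.06, 0, 6]
    - [0, 0, 0, -0.5, -0.06, 0, 6]
    - [0, 0, 0, -0.5, -0.06, 0, 6]
    - [0, 0, 0, -0.3, -0.04, 0, 6]
    - [0, 0, 0, -0.22, -0.02, 0, 6]
    - [0, 0, 0, 0, 0, 0, 6]
    - [0, 0, 0, 0, 0, 0, 6]

```text
time_s: 11.5
eef_pos: [0.5465, 0.1488, 0.0369]
eef_rot: [0.0, -0.061, 0.998, 0.0]
ft_force: [-0.8, 0.1, -0.2]
opening: 0.701
```

Run:
```python
from h import *
s=r.sense();print(uv(s["eef_pos"][:2]))
```

```text
[[0.10494654 0.09390745]]
```

>>> apply_moves:
  increments:
    - [0, 0, 0, 1, 0.12, 0, 6]
    - [0, 0, 0, 1, 0.12, 0, 6]
    - [0, 0, 0, 0, 0, 3, 6]
    - [0, 0, 0, 0, 0, 3, 6]
    - [0, 0, 0, 0, 0, 3, 6]
    - [0, 0, 0, 0, 0, 3, 6]
    - [0, 0, 0, 0, 0, 0, 6]
    - [0, 0, 0, 0, 0, 0, 6]

```text
time_s: 12.17
eef_pos: [0.5682, 0.1514, 0.1589]
eef_rot: [0.002, -0.061, 0.998, 0.0]
ft_force: [-0.0, 0.4, -1.1]
opening: 0.701
```

>>> apply_moves:
  increments:
    - [0, 0, 0, -2, 2.5, 0, 6]
    - [0, 0, 0, -2, 2.5, 0, 6]
    - [0, 0, 0, -2, 2.5, 0, 6]
    - [0, 0, 0, -2, 2.5, 0, 6]
    - [0, 0, 0, -2, 2.5, 0, 6]
    - [0, 0, 0, -2, 2.5, 0, 6]
    - [0, 0, 0, -2, 2.5, 0, 6]
    - [0, 0, 0, -2, 2.5, 0, 6]

```text
time_s: 12.83
eef_pos: [0.4045, 0.3516, 0.1552]
eef_rot: [-0.001, -0.061, 0.998, -0.001]
ft_force: [0.9, 0.2, 0.6]
opening: 0.705
```

>>> apply_moves:
  increments:
    - [0, 0, 0, -2, 2.5, 0, 6]
    - [0, 0, 0, -2, 2.5, 0, 6]
    - [0, 0, 0, -2, 2.5, 0, 6]
    - [0, 0, 0, -2, 2.5, 0, 6]
    - [0, 0, 0, 0, 0, 0, 6]
    - [0, 0, 0, 0, 0, 0, 6]

```text
time_s: 13.33
eef_pos: [0.3247, 0.4514, 0.1552]
eef_rot: [-0.001, -0.063, 0.998, -0.001]
ft_force: [-0.0, -0.7, -0.1]
opening: 0.703
```

Run:
```python
from h import *
p,d=imaging.read_camera("top");cv2.imwrite('pics/top8.png',p);cv2.imwrite('pics/t8.png',cv2.resize(p[150:310,180:400],(800,582),interpolation=cv2.INTER_CUBIC))
info=imaging.camera_info("top")
for t in ["long_panel_line","short_panel_line"]:
    for k in models.pinpoint("top",t): print(t,k,uv(bp(info,k["point"],.046)))
p,d=imaging.read_camera("side");cv2.imwrite('pics/s8.png',p[160:320,170:370].repeat(3,0).repeat(3,1))
```

```text
long_panel_line {'point': [130.7, 201.2], 'conf': 0.94} [[0.26286487 0.40314027]]
long_panel_line {'point': [260.7, 286.1], 'conf': 0.71} [[-0.00696089  0.09294337]]
long_panel_line {'point': [132.5, 277.3], 'conf': 0.71} [[0.06337052 0.41682326]]
long_panel_line {'point': [330.9, 272.0], 'conf': 0.7} [[ 0.00215303 -0.09213218]]
short_panel_line {'point': [331.9, 272.5], 'conf': 0.63} [[ 0.00050914 -0.09448931]]
short_panel_line {'point': [289.9, 231.4], 'conf': 0.45} [[ 0.12215075 -0.00270632]]
```

View pics/t8.png

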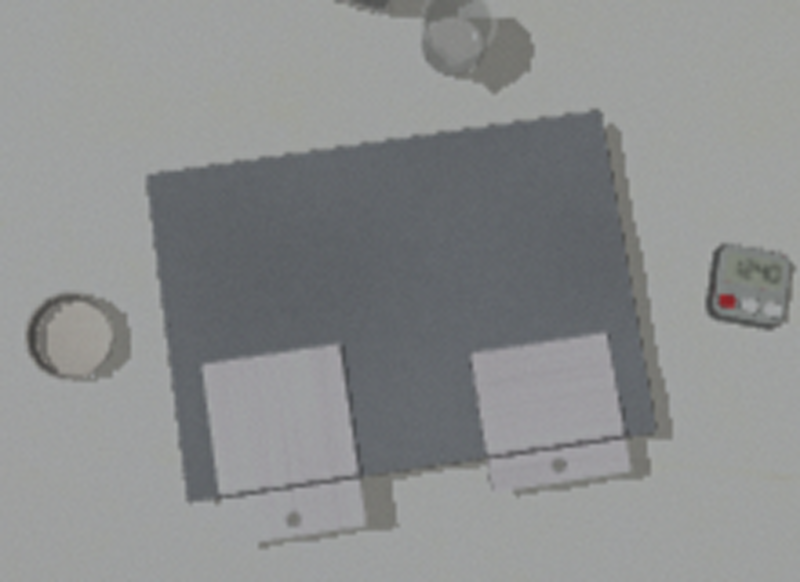

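View pics/s8.png

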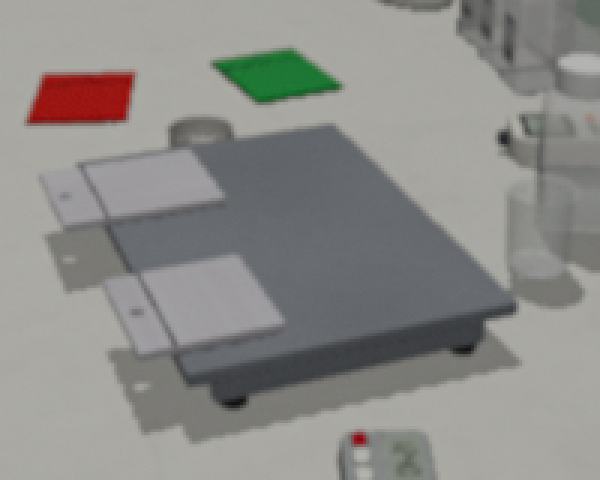

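Run:
```python
from h import *
info=imaging.camera_info("top");print(uv(bp(info,[[259.5,283.9],[333,273]],.046)))
print(job.close_job())
```

```text
[[-0.00097737  0.09522815]
 [-0.001172   -0.09710246]]
the job is handed in; nothing more can be done
None
```

I slid both panels to the riser's front edge by pushing on their rear ends with the open fingertips, kept parallel to the edge. Then I backed the arm clear and handed the job in at about 13.5 s.

**Short panel:** the wrist camera put its line about 0.5 mm from the edge after the push. In the last top picture, the line measured by eye came out about 1.2 mm in front of the front edge as first measured (that edge reads 0.5 to 1 mm off by the wrist camera).

**Long panel:** it stopped about 2.5 mm short at first, so I pushed it a second time. The fingertip position then put it on target, and the top picture put its line about 1 mm in front of that same edge. I took no close wrist view after the second push.

**Alignment and surroundings:** both panels looked square to the edge and flat. The dish, timer and beaker looked undisturbed, but I checked these by eye only.

**One check disagreed:** the trained network put the long panel's line about 7 mm past the edge. Its point (row 286) was about 2 pixels off the line visible in the picture (row 284), so I trusted the picture and the fingertip position.

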